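# Load a block under the sprung hold-down flap of an inspection nest

### The arm

A 6-joint arm with a two-finger parallel gripper is mounted at the origin on the work surface. World frame = base frame: x ahead of the robot, y to its left, z up, the work surface at z = 0. Lengths are in m, angles in rad, forces in N, time in s.
With the tool pointing down it reaches from about 0.3 to 0.95 m from the base axis. Payload 3.1 kg.
Tool frame: the origin (TCP) lies at the very end of the fingers, on their centre line; the grasp point (between the pads) lies 19 mm behind it; x points along the fingers, z is the direction in which the jaws open and shut, and the axes are right-handed (so a half turn about x gives the same grasp; the last joint's range is limited). The gripper opens to 85 mm and grips with 20 to 120 N. Pads are 22 mm wide; open, the fingers measure 114 mm over their backs; the gripper's body (76 mm by 85 mm) begins 54 mm behind the grasp point. The pads swing forward as they close: fully open they stand 13 mm farther back than shut.
Start: joints at [-1.208, 0.308, 1.634, -0, 1.2, -0.07], TCP at [0.262, -0.567, 0.206] pointing down, gripper open.
Joint ranges: [-3.06, 3.06], [-0.79, 1.96], [0.05, 2.63], [-1.19, 4.34], [0.05, 2.64], [-2.94, 2.94]. Speed limits (rad/s): [2.79, 2.79, 3.14, 3.14, 3.14, 3.14].

### API

Orientations are given as a unit quaternion [w, x, y, z].
In Python, from rig import ctrl, camera, get_calibration gives the robot as it stands.
- The arm moves only by the tool drive_tool, never from a script. Its argument "steps" is a list of rows, each a list of 7 numbers: the opening, from 0 (shut) to 1 (fully open), then the shift along the tool's x, y, z in m, then the turn, a rotation vector about the tool's x, y, z in rad. A call has 1 to 5 rows; each row is the pose to reach, as a shift and turn from the pose commanded when the call began, along the tool's axes at that moment; what a row does not reach only later rows make up. A row lasts 1/8 s, in which the tool goes at most 62.5 mm and 10.7 degrees, less where a joint would pass 70% of its speed; a pose out of reach is approached as far as the arm can. A call with a gripper value outside its range is refused whole. The fingers move at their own pace and stop on an object; "force" is the grip in N (left out, the last holds). Time passes only in rows, so rows that repeat a pose let the fingers close. It gives the time, the measured TCP pose, the force and the opening at its end, in the units of the state.
- ctrl.get_state(): the state, without advancing time (a new reading comes with each control period).
- camera(name): name is "side" or "top" or "wrist"; returns the picture (480x640x3 uint8, blue, green, red); there is no depth.
- get_calibration(name): a dict with "mtx" (3x3 intrinsics, pixels), "dist_coeffs" ([k1, k2, p1, p2, k3] as OpenCV has them; the pictures are not rectified), "eye" and "rotation" of the camera in the world. Camera axes: x right, y down, z forward; pixel columns grow to the right and rows downward; lengths in m; the calibration is good to about 2 mm. A picture is of the moment at which its call begins: read the wrist's pose just before it. get_calibration takes no time and is no camera call; for the wrist camera it gives the pose at the moment of the call.
- ctrl.job_done(): hands the job in, once; it reports no verdict.
The state is a dict: "clock": time; "q": joint angles; "qd": joint speeds; "effort": joint torques, N m; "eef_pos": TCP position; "ee_rot": TCP orientation; "force": force on the tool from outside, world axes, zero at the start; "wrist_torque": the same for the moment, N m; "finger_gap": finger opening in m.
Only numpy, scipy, OpenCV 4.12 (cv2) and the standard library are available. Lean on these libraries where they do the work, as an engineer would, in place of code of your own. Each camera call takes 0.05 s, during which the arm holds its last target.

### The job

Load the aluminium block into the inspection nest: with one fingertip push the long finger rail sideways to hold the sprung flap open, and with the other fingertip push the block along its lane under the flap until it is fully home against the end stop. Keep the flap open until the block is home, then let the flap come down on the block and leave it clamped there. Only push: do not lift the block, and leave the loose things around the nest where they are.

Things in the scene. Friction and masses are not known exactly. Their poses are not given: they have to be found in the camera images.
- nest: Fixed steel nest on the table. Origin on the table top, on the lane's centre line, below the flap's front edge. x runs along the lane the way the block is pushed, y to the left of that, z up. All positions here are in this frame, in mm. Base plate x -175 to 75, y -65 to 85, top at z 12. A 54 mm wide lane between two guide strips (|y| 27 to 35, x -165 to 35, tops at z 22), open at its -x end.
- stop_face (a point): Centre of the end stop's face (nest x 58, y 0, z 30 mm), at the far end of the lane; the stop is 70 mm wide and its top is at z 48. Axes as the nest's.
- hinge (a point): Front end of the flap's hinge axis (nest x 0, y 58, z 34 mm); the axis runs along the nest's x. Two bearing posts, x -11 to -1 and x 55 to 65, y 49 to 67, up to z 42. For x below -11 only the base plate and a guide strip lie under the finger rail, so a fingertip can go down on either side of it.
- flap (a joint): Flap angle, rad: 0 closed, 0.32 resting on the block, 1.0 fully open. Aluminium plate, x 0 to 54 mm, from the hinge across the lane to about y -34. Closed, it blocks the lane; above 0.40 the block passes under (at 0.85 its free edge is 105 mm above the table). Sprung shut: about 4 N sideways at the rail starts it, 5 to 6 N holds 0.85. It shuts when released; pushing the block cannot open it.
- rail_end (a point): Centre of the free (-x) end of the finger rail: round steel bar 8 mm thick, part of the flap, level and parallel to the lane from nest x -165 (here) to 50 mm, on arms at x 6 and 48. At flap angle q its centre is at y = 58 + 34 sin(q - 0.523), z = 34 + 34 cos(q - 0.523) mm: y 41, z 63.5 closed; y 69, z 66 at 0.85. Pushed towards +y it opens the flap; a finger can slide along it.
- block: Loose machined aluminium block, 100 mm long (its x, along the lane), 50 mm wide, 40 mm high, about 0.5 kg. Origin at the centre of its underside. It lies in the lane on the base plate (underside at z 12 mm), its front face 8 to 30 mm short of the flap. Home against the end stop its origin is at nest x = 8 mm, its rear face at x = -42 mm, still sticking out of the flap.
- setting_ring: loose steel setting ring, 60 mm across, 22 mm high, lying flat; origin under its centre
- gauge_plug: loose dark steel plug gauge standing upright, 28 mm across, 55 mm high; origin under its centre
- small_blank: loose aluminium blank, 45 x 30 x 30 mm; much smaller than the block; origin under its centre
- screwdriver: loose screwdriver, 160 mm long, lying on the table; origin near its middle
- oil_bottle: loose small white bottle, 38 mm across, 95 mm high; origin under its centre
- cylinder_square: loose black cylinder, 72 mm across, 104 mm high; origin under its centre
- pin_case: loose wooden case, 100 x 70 x 35 mm; origin under its centre
Things that resemble listed ones, but are neither listed nor needed, are in the scene too. What is shaped like the block but orange or yellow is not meant.

How it is judged:
On the way, in this order (a step that is already met when the one before it is completed fails the run):
1. the flap is held open while the block is still in front of it (value of joint flap above 0.4 rad and x of block in the frame of nest below -0.045 m), for 0.1 s.
2. the block is home against the end stop while the flap is still held open (value of joint flap above 0.4 rad and x of block in the frame of nest between 0.004 and 0.012 m and y of block in the frame of nest between -0.006 and 0.006 m and height (world z) of block below 0.016 m and angle between block's own z axis and vertical below 0.06 rad), for 0.1 s.
At the end, for the whole second after the job is handed in: the block lies flat in the lane, its front within 4 mm of the end stop, at rest, and the flap rests on its top (flap angle 0.24 to 0.37 rad) (x of block in the frame of nest between 0.004 and 0.012 m and y of block in the frame of nest between -0.006 and 0.006 m and height (world z) of block below 0.016 m and angle between block's own z axis and vertical below 0.06 rad and value of joint flap between 0.24 and 0.37 rad and linear speed of block below 0.01 m/s); the robot touches nothing.
It fails at once if the block was lifted or tipped (height (world z) of block above 0.022 m or angle between block's own z axis and vertical above 0.25 rad).
It fails at once if a loose thing beside the work was moved (more than 20 mm)  (distance of any of setting_ring, gauge_plug, small_blank, screwdriver, oil_bottle, cylinder_square, pin_case from where it was at the start of the episode above 0.02 m).
It also fails if it takes over 42 s, if anything falls off the work surface, if the arm or the gripper's body presses on something with over 40 N, if the wrist force passes 120 N, or if a joint passes its speed limit or range.

## Working session

There is one attempt and no reset: what is moved stays moved. The work goes in short steps, Python scripts to look and compute and a tool call to move; the robot and the scene stay as the last step left them, time stands still between calls to the robot, and variables do not carry over. Pictures are saved under pics/ and viewed, and the job is handed in when it is done.

Besides the shell and the picture viewer there is one more tool, called after ">>>" in YAML: its name, and indented under it one key for each argument. drive_tool: Moves the arm, as the interface text tells. Its arguments: {"type":"object","properties":{"steps":{"type":"array"},"force":{"type":"number"}},"required":["steps"]}

```bash
ls; mkdir -p pics; python3 - <<'E'
from rig import ctrl,camera,get_calibration
import cv2
s=ctrl.get_state();print(s)
for n in("side","top","wrist"):
    c=get_calibration(n);print(n,c)
    cv2.imwrite(f"pics/{n}0.png",camera(n))
E
```

```text
pics
{'clock': 0.0, 'q': array([-1.20766899e+00,  3.09012294e-01,  1.63521809e+00,  1.50944247e-05,
        1.19968521e+00, -6.97171731e-02]), 'qd': array([-1.87765322e-03, -1.31448289e-03, -3.06982970e-03,  1.38542351e-03,
        9.19941954e-05,  9.17290036e-04]), 'effort': array([-3.60544645e-04, -4.15265465e+01, -2.76663172e+01, -2.14117149e-04,
        1.04138913e-02,  1.28284114e-05]), 'eef_pos': array([ 0.2618114 , -0.56653818,  0.20482758]), 'ee_rot': array([ 0.59504648,  0.3814626 ,  0.59635932, -0.38047541]), 'force': array([ 0.06589657,  0.66592694, -0.02006762]), 'wrist_torque': array([ 0.0050237 , -0.00612826, -0.01376765]), 'finger_gap': 0.08550274714458522}
side {'mtx': array([[595.20259601,   0.        , 307.38721853],
       [  0.        , 595.20259601, 240.60481743],
       [  0.        ,   0.        ,   1.        ]]), 'dist_coeffs': array([-0.03245291,  0.        ,  0.        ,  0.        ,  0.        ]), 'eye': array([0.25818358, 1.1914683 , 0.92204464]), 'rotation': array([ 0.06219673, -0.0897331 ,  0.87827111, -0.4655313 ])}
top {'mtx': array([[509.51479105,   0.        , 318.61439767],
       [  0.        , 509.51479105, 236.16618503],
       [  0.        ,   0.        ,   1.        ]]), 'dist_coeffs': array([-0.14852509,  0.        ,  0.        ,  0.        ,  0.        ]), 'eye': array([0.2977209 , 0.0015238 , 1.27795512]), 'rotation': array([-0.06506538,  0.70424048, -0.70327958,  0.07217813])}
wrist {'mtx': array([[353.45282855,   0.        , 319.89322405],
       [  0.        , 353.45282855, 245.26288838],
       [  0.        ,   0.        ,   1.        ]]), 'dist_coeffs': array([-0.0722783,  0.       ,  0.       ,  0.       ,  0.       ]), 'eye': array([ 0.33139477, -0.53500972,  0.37236575]), 'rotation': array([ 0.1255543 ,  0.83324692, -0.53223631, -0.08161005])}
```

View pics/side0.png

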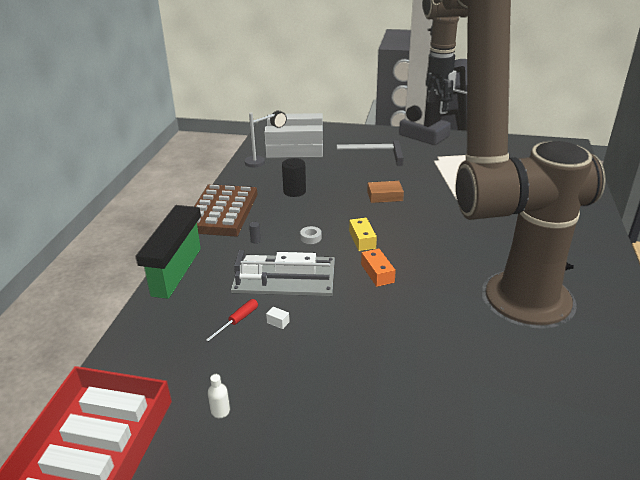

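View pics/top0.png

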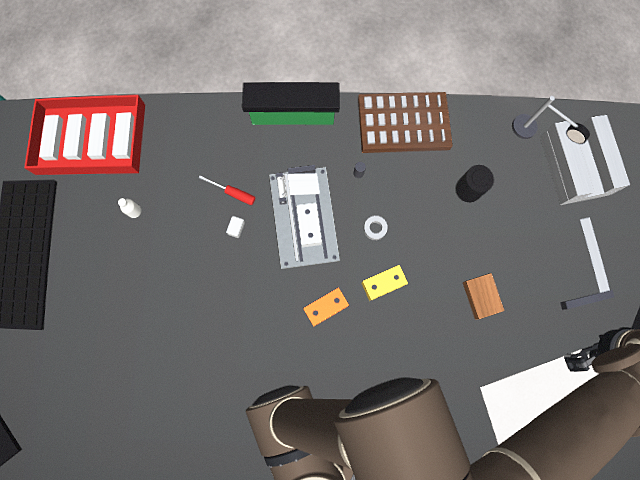

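View pics/wrist0.png

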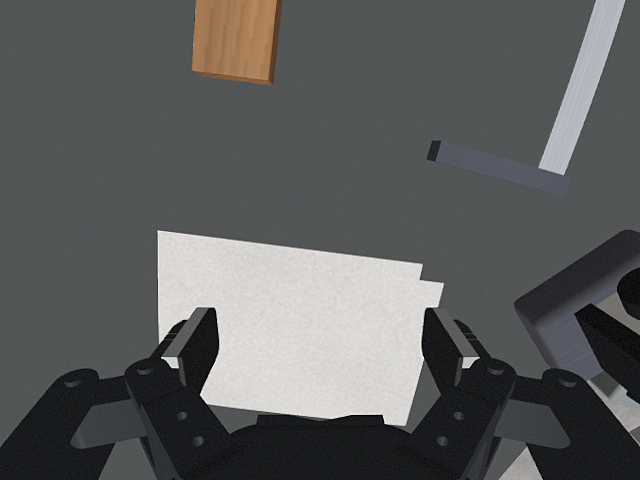

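The side view shows the nest around (285,272), and the top view shows it around (305,217) with its lane running away from the robot. The orange and yellow decoys are nearer the robot. Next I'll zoom in on the nest.

```bash
cat > h.py <<'E'
import numpy as np,cv2
from rig import ctrl,camera,get_calibration
from scipy.spatial.transform import Rotation as R
def rot(q): return R.from_quat(np.r_[q[1:],q[0]])
def ray(cal,uv):
    n=cv2.undistortPoints(np.array([[uv]],float),cal["mtx"],cal["dist_coeffs"])[0,0]
    return cal["eye"],rot(cal["rotation"]).apply([n[0],n[1],1])
def onz(cal,uv,z):
    e,d=ray(cal,uv); return e+d*(z-e[2])/d[2]
def proj(cal,P):
    P=np.atleast_2d(P); r=rot(cal["rotation"]).inv(); rv=r.as_rotvec(); t=-r.apply(cal["eye"])
    return cv2.projectPoints(P,rv,t,cal["mtx"],cal["dist_coeffs"])[0][:,0]
E
python3 - <<'E'
import cv2
a=cv2.imread("pics/top0.png")[155:280,255:355];cv2.imwrite("pics/tz.png",cv2.resize(a,None,fx=4.8,fy=4.8,interpolation=2)[:600])
a=cv2.imread("pics/side0.png")[215:305,220:350];cv2.imwrite("pics/sz.png",cv2.resize(a,None,fx=6,fy=6,interpolation=2))
E
```

```text
(no output)
```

View pics/tz.png

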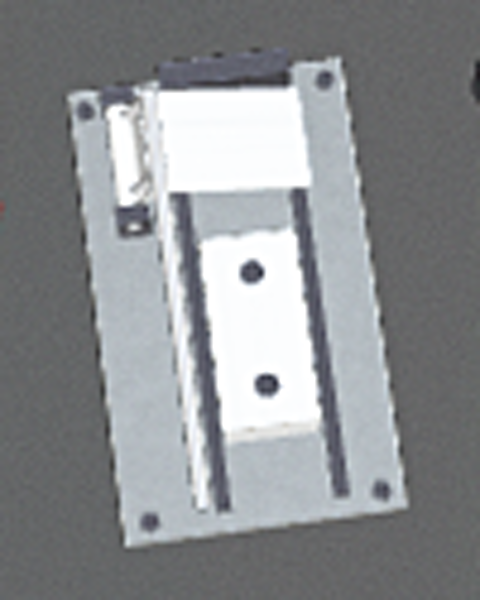

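View pics/sz.png

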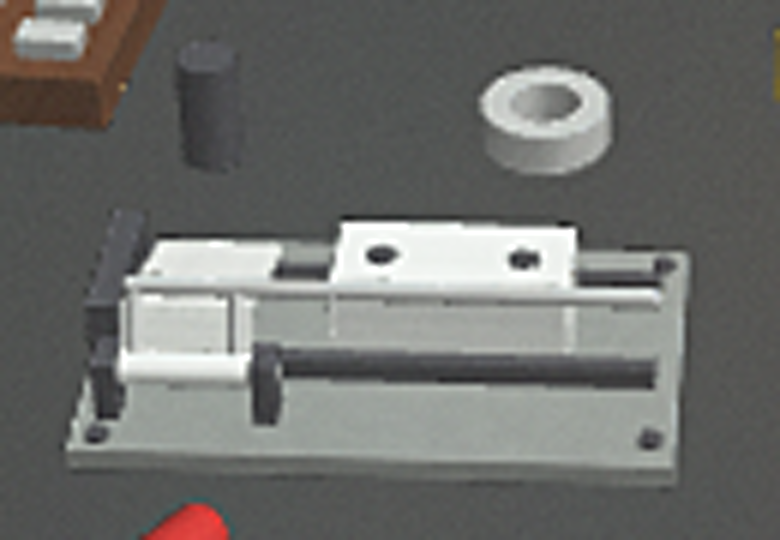

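The top zoom shows the plate corners at zoom pixels (68,93), (342,58), (408,507) and (126,546). The block lies in the lane with its front near (250,232) and its rear near (270,437). The rail runs along the left from (155,90) to (203,508). I'll fit the nest frame to these.

```bash
cat >> h.py <<'E'
def fit2(A,B):  # nest(mm xy)->world (m)
    A=np.array(A)/1e3;B=np.array(B);a=A-A.mean(0);b=B-B.mean(0)
    th=np.arctan2((a[:,0]*b[:,1]-a[:,1]*b[:,0]).sum(),(a*b).sum())
    c,s=np.cos(th),np.sin(th);M=np.array([[c,-s],[s,c]]);t=B.mean(0)-M@A.mean(0)
    return th,M,t,(A@M.T+t-B)*1e3
E
python3 - <<'E'
from h import *
ct=get_calibration("top");cs=get_calibration("side")
T=lambda p:np.array(p)/4.8+[255,155]-0.4; S=lambda p:np.array(p)/6.+[220,215]-0.4
A=[(75,85),(75,-65),(-175,-65),(-175,85)]
B=[onz(ct,T(p),.012)[:2] for p in [(68,93),(342,58),(408,507),(126,546)]]
th,M,t,r=fit2(A,B);print("top",th,t,r.round(1).tolist())
B2=[onz(cs,S(p),.012)[:2] for p in [(68,452),(675,467),(688,256)]]
th2,M2,t2,r2=fit2([A[0],A[3],A[2]],B2);print("side",th2,t2,r2.round(1).tolist())
nest=lambda P:M.T@(P[:2]-t)*1e3
for nme,c,p,z in [("blk front L",ct,T((200,240)),.052),("frontR",ct,T((290,228)),.052),("rearL",ct,T((229,432)),.052),("rearR",ct,T((322,420)),.052),("railend",ct,T((203,510)),.0635),("flapfront",ct,T((240,190)),.044),
 ("S railend",cs,S((660,298)),.0635),("S blk front",cs,S((338,222)),.052),("S blk rear",cs,S((576,228)),.052)]:
    print(nme,nest(onz(c,p,z)).round(1))
e=lambda p:M@(np.array(p)/1e3)+t
print("rail end",e((-165,41)),"block rear",e((-125,0)))
E
```

```text
top 0.13904274052319351 [0.64931894 0.02397994] [[0.2, 0.0], [0.7, 0.0], [-0.5, -0.7], [-0.4, 0.6]]
side 0.14225612439843432 [0.64933086 0.02858707] [[1.4, 0.7], [-0.8, 1.5], [-0.6, -2.3]]
blk front L [-27.3  24.8]
frontR [-27.2 -22.3]
rearL [-129.3   23.2]
rearR [-129.6  -24.6]
railend [-169.    41.4]
flapfront [-1.2  0.5]
S railend [-166.1   42.7]
S blk front [-25.9 -21.5]
S blk rear [-127.4  -21.3]
rail end [0.48022893 0.04171605] block rear [0.5255253  0.00665554]
```

```bash
cat >> h.py <<'E'
TH=0.1400; O=np.array([0.6493,0.0255])
Mn=np.array([[np.cos(TH),-np.sin(TH)],[np.sin(TH),np.cos(TH)]])
def w2n(P): return np.r_[Mn.T@(np.array(P)[:2]-O),P[2]]*1e3
def n2w(p): p=np.array(p)/1e3; return np.r_[Mn@p[:2]+O,p[2]]
def target(s=1):
    zx=np.r_[s*Mn[:,1],0]; x=np.array([0,0,-1.]); return R.from_matrix(np.c_[x,np.cross(zx,x),zx])
def plan(p,s=1,st=None):
    st=st or ctrl.get_state(); r=rot(st["ee_rot"])
    d=r.inv().apply(n2w(p)-st["eef_pos"]); t=(r.inv()*target(s)).as_rotvec()
    print("t",st["clock"],"nest",w2n(st["eef_pos"]).round(1),"F",st["force"].round(1),"gap",round(st["finger_gap"]*1e3,1)); print("shift",d.round(4),"turn",t.round(4))
E
python3 - <<'E'
from h import *
s=ctrl.get_state(); print(rot(s["ee_rot"]).as_matrix().round(3)); 
for k in(1,-1): plan((-146,-6,160),k)
E
```

```text
[[-0.001  0.908  0.419]
 [ 0.002  0.419 -0.908]
 [-1.     0.    -0.002]]
t 0.15 nest [-466.3 -532.4  205.1] F [0.2 0.1 0.5] gap 85.3
shift [ 0.0459  0.4586 -0.4114] turn [-2.8488e+00 -2.0000e-04 -2.7000e-03]
t 0.15 nest [-466.3 -532.4  205.1] F [0.2 0.1 0.5] gap 85.3
shift [ 0.0459  0.4586 -0.4114] turn [ 2.928e-01 -1.900e-03  2.000e-04]
```

>>> drive_tool:
  steps:
    - [0.5,0,0.459,-0.411,0.293,0,0]
    - [0.5,0,0.459,-0.411,0.293,0,0]
    - [0.5,0,0.459,-0.411,0.293,0,0]
    - [0.5,0,0.459,-0.411,0.293,0,0]
    - [0.5,0,0.459,-0.411,0.293,0,0]
  force: 60

```text
clock: 0.78
eef_pos: [0.3864, -0.2785, 0.206]
ee_rot: [0.534, 0.464, 0.533, -0.464]
force: [0.6, 0.6, 0.0]
finger_gap: 0.0427
```

```bash
python3 -c "
from h import *
plan((-146,-6,160),-1)"
```

```text
t 0.775 nest [-302.7 -264.4  206. ] F [0.6 0.6 0. ] gap 42.7
shift [ 0.046   0.1565 -0.2585] turn [-0.0008 -0.     -0.0004]
```

>>> drive_tool:
  steps:
    - [0.5,0.046,0.157,-0.258,0,0,0]
    - [0.5,0.046,0.157,-0.258,0,0,0]
    - [0.5,0.046,0.157,-0.258,0,0,0]
    - [0.5,0.046,0.157,-0.258,0,0,0]
    - [0.5,0.046,0.157,-0.258,0,0,0]

```text
clock: 1.4
eef_pos: [0.5059, -0.001, 0.1597]
ee_rot: [0.534, 0.464, 0.534, -0.464]
force: [0.5, -0.4, -0.5]
finger_gap: 0.0427
```

>>> drive_tool:
  steps:
    - [0.5,0,0,0,0,0,0]
    - [0.5,0,0,0,0,0,0]

```text
clock: 1.65
eef_pos: [0.505, -0.0033, 0.1597]
ee_rot: [0.534, 0.463, 0.534, -0.464]
force: [-0.2, 0.6, 0.2]
finger_gap: 0.0426
```

```bash
python3 -c "
from h import *
plan((-146,-6,70),-1)
c=get_calibration('wrist');cv2.imwrite('pics/w1.png',camera('wrist'));
print(proj(c,np.array([n2w(p) for p in [(-175,85,12),(-175,-65,12),(-165,41,63.5),(-128,25,52),(-128,-25,52),(-28,25,52),(-28,-25,52)]])).round(0).tolist())
cv2.imwrite('pics/s1.png',camera('side'))"
```

```text
t 1.65 nest [-146.9   -8.4  159.7] F [-0.2  0.6  0.2] gap 42.6
shift [ 0.0897  0.0011 -0.0024] turn [0.0008 0.0004 0.0013]
[[221.0, 252.0], [380.0, 252.0], [258.0, 260.0], [278.0, 212.0], [341.0, 212.0], [274.0, 76.0], [343.0, 76.0]]
```

View pics/w1.png

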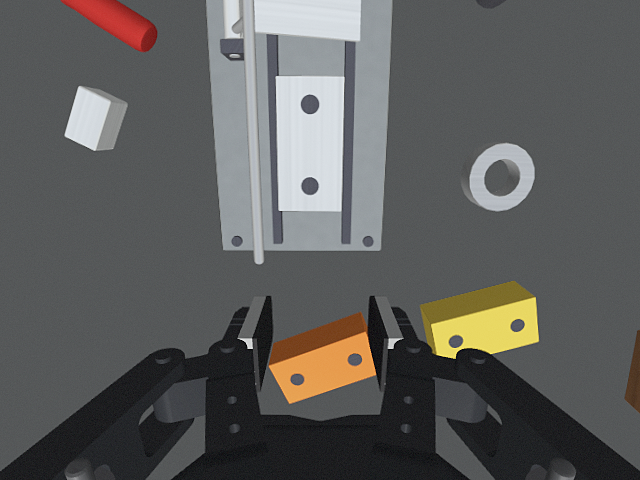

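View pics/s1.png

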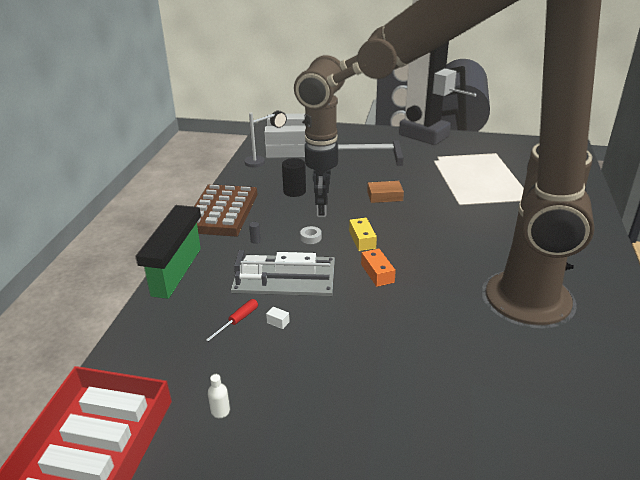

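The wrist view agrees with the nest frame to about 2 px: plate corners at (223,250) and (381,250), rail end at (259,262), block rear at row 211. The side view shows the way down is clear. I'll descend to just above the rail, a little further to -y.

>>> drive_tool:
  steps:
    - [0.5,0.085,0.001,0.004,0,0,0]
    - [0.5,0.085,0.001,0.004,0,0,0]
    - [0.5,0.085,0.001,0.004,0,0,0]

```text
clock: 2.12
eef_pos: [0.5046, -0.0083, 0.0732]
ee_rot: [0.532, 0.464, 0.534, -0.466]
force: [0.7, -0.3, 0.7]
finger_gap: 0.0426
```

```bash
python3 -c "
from h import *
plan((-146,-12,34),-1)
cv2.imwrite('pics/w2.png',camera('wrist'));a=camera('side');cv2.imwrite('pics/s2.png',cv2.resize(a[150:310,220:400],None,fx=3.7,fy=3.7,interpolation=2))
a=camera('top');cv2.imwrite('pics/t2.png',cv2.resize(a[155:300,255:355],None,fx=4,fy=4,interpolation=2))"
```

```text
t 2.125 nest [-148.   -13.3   73.2] F [ 0.7 -0.3  0.7] gap 42.6
shift [ 0.0392  0.0022 -0.0013] turn [-0.0029 -0.001   0.0049]
```

View pics/w2.png

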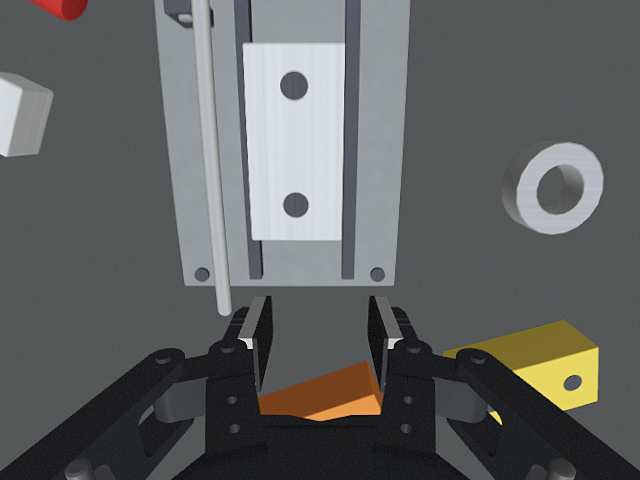

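View pics/s2.png

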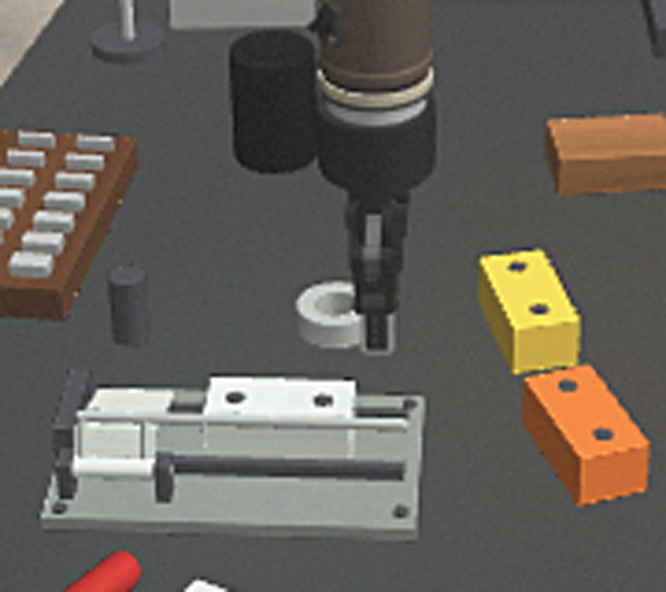

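```bash
python3 -c "
from h import *
s=ctrl.get_state();e=s['eef_pos'];r=rot(s['ee_rot'])
P=[e,e+r.apply([0,0,.0213]),e-r.apply([0,0,.0213]),e+r.apply([-.005,0.011,.0213]),n2w((-148,-13,34))]
for c in('side','top','wrist'):print(c,proj(get_calibration(c),np.array(P)).round(1).tolist())
p=proj(get_calibration('side'),np.array(P));print((p-[220,150])*3.7)
"
```

```text
side [[321.7, 246.8], [322.2, 242.0], [321.2, 251.7], [317.9, 240.3], [323.5, 260.8]]
top [[317.5, 246.7], [326.3, 245.5], [308.7, 247.9], [325.7, 240.7], [317.4, 251.3]]
wrist [[320.1, 290.5], [361.2, 290.5], [278.9, 290.4], [363.2, 274.4], [319.3, 268.3]]
[[376.42861684 358.26654384]
 [378.26482881 340.56506885]
 [374.54830057 376.39084441]
 [362.11351834 334.09865148]
 [382.85420337 409.92174183]]
```

View pics/t2.png

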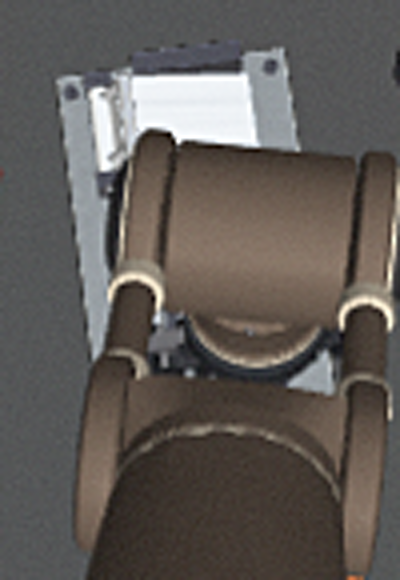

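```bash
python3 -c "
from h import *
s=ctrl.get_state();e=s['eef_pos'];r=rot(s['ee_rot'])
c=get_calibration('wrist')
print('cam in tool',r.inv().apply(c['eye']-e).round(4),(r.inv()*rot(c['rotation'])).as_matrix().round(3).tolist())
for back in (0,.005,.01,.015,.02,.03):
  P=[e+r.apply([-back,y,z]) for y in(.011,-.011) for z in(-.0213,-.0358)]
  print(back,[ (proj(get_calibration(n),np.array(P))).round(0).tolist() for n in('wrist','side')])
a=cv2.imread('pics/w2.png');cv2.imwrite('pics/w2z.png',cv2.resize(a[280:440,140:500],None,fx=2.2,fy=2.2,interpolation=2))
a=camera('side');cv2.imwrite('pics/s2z.png',cv2.resize(a[190:260,290:350],None,fx=8,fy=8,interpolation=2))
"
```

```text
cam in tool [-1.674e-01  7.640e-02 -1.000e-04] [[0.0, -0.296, 0.955], [0.001, -0.955, -0.296], [1.0, 0.001, -0.0]]
0 [[[278.0, 271.0], [250.0, 271.0], [280.0, 310.0], [252.0, 309.0]], [[317.0, 252.0], [316.0, 255.0], [326.0, 252.0], [325.0, 255.0]]]
0.005 [[[277.0, 274.0], [248.0, 274.0], [279.0, 314.0], [251.0, 314.0]], [[317.0, 250.0], [316.0, 253.0], [326.0, 250.0], [325.0, 254.0]]]
0.01 [[[276.0, 278.0], [246.0, 278.0], [278.0, 319.0], [249.0, 319.0]], [[317.0, 248.0], [316.0, 252.0], [326.0, 249.0], [325.0, 252.0]]]
0.015 [[[275.0, 282.0], [244.0, 282.0], [276.0, 324.0], [247.0, 324.0]], [[317.0, 247.0], [316.0, 250.0], [326.0, 247.0], [325.0, 250.0]]]
0.02 [[[273.0, 287.0], [241.0, 287.0], [275.0, 329.0], [245.0, 329.0]], [[317.0, 245.0], [316.0, 248.0], [326.0, 245.0], [325.0, 249.0]]]
0.03 [[[270.0, 296.0], [237.0, 296.0], [272.0, 341.0], [240.0, 341.0]], [[317.0, 242.0], [316.0, 245.0], [326.0, 242.0], [325.0, 245.0]]]
```

View pics/w2z.png

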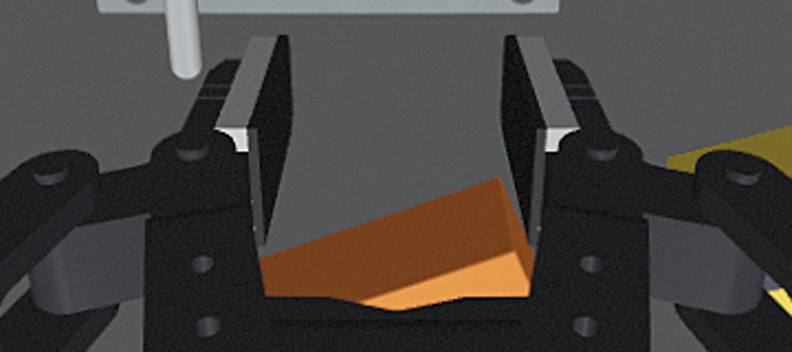

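View pics/s2z.png

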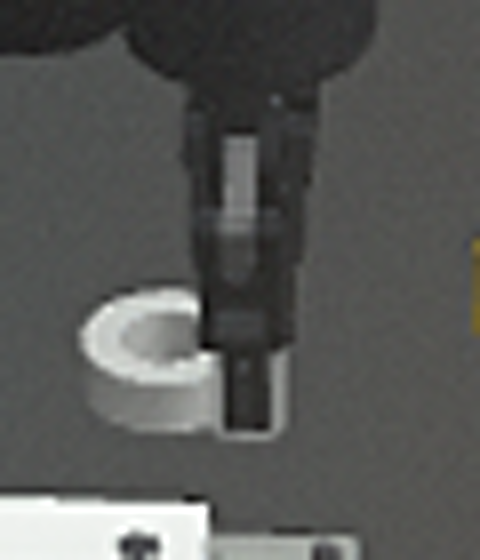

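The finger tips look about 20–28 mm above the nominal TCP: the side view puts the tip at row 244.6, the wrist view at row 296. I'll descend in stages and check the height against the nest.

>>> drive_tool:
  steps:
    - [0.5,0.021,0.002,0,0,0,0.003]
    - [0.5,0.042,0.002,0,0,0,0.003]
    - [0.5,0.042,0.002,0,0,0,0.003]

```text
clock: 2.7
eef_pos: [0.5086, -0.0067, 0.0331]
ee_rot: [0.534, 0.464, 0.533, -0.463]
force: [-0.9, -0.2, -0.5]
finger_gap: 0.0427
```

```bash
python3 -c "
from h import *
plan((-146,-12,34),-1)
s=ctrl.get_state();e=s['eef_pos'];r=rot(s['ee_rot'])
for back in (0,.01,.02,.03):
  P=[e+r.apply([-back,y,z]) for y in(.011,-.011) for z in(-.0213,-.0358)]
  print(back,[ (proj(get_calibration(n),np.array(P))).round(0).tolist() for n in('wrist','side')])
a=camera('wrist');cv2.imwrite('pics/w3.png',a);a=camera('side');cv2.imwrite('pics/s3z.png',cv2.resize(a[190:300,250:350],None,fx=5.4,fy=5.4,interpolation=2))
"
```

```text
t 2.7 nest [-143.8  -12.3   33.1] F [-0.9 -0.2 -0.5] gap 42.7
shift [-0.0009 -0.0022 -0.0003] turn [-0.0002 -0.0002 -0.0019]
0 [[[278.0, 271.0], [250.0, 271.0], [280.0, 310.0], [252.0, 309.0]], [[317.0, 266.0], [317.0, 270.0], [326.0, 266.0], [325.0, 270.0]]]
0.01 [[[276.0, 278.0], [246.0, 278.0], [278.0, 319.0], [249.0, 319.0]], [[317.0, 263.0], [317.0, 266.0], [326.0, 263.0], [325.0, 267.0]]]
0.02 [[[273.0, 287.0], [241.0, 287.0], [275.0, 329.0], [245.0, 329.0]], [[317.0, 260.0], [316.0, 263.0], [326.0, 260.0], [325.0, 263.0]]]
0.03 [[[270.0, 296.0], [237.0, 296.0], [272.0, 341.0], [240.0, 341.0]], [[317.0, 256.0], [316.0, 260.0], [326.0, 257.0], [325.0, 260.0]]]
```

View pics/w3.png

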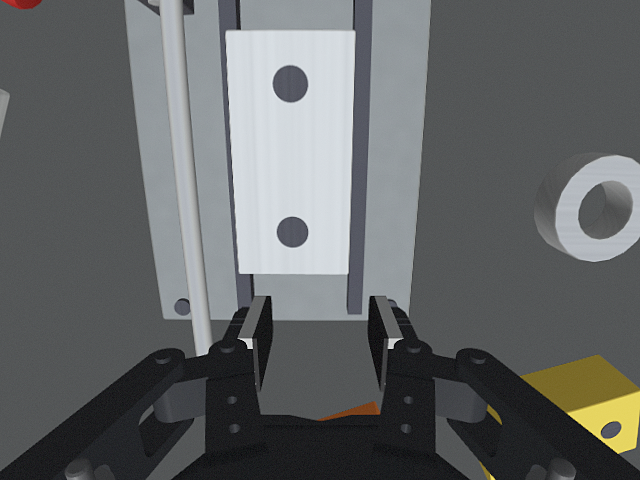

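View pics/s3z.png

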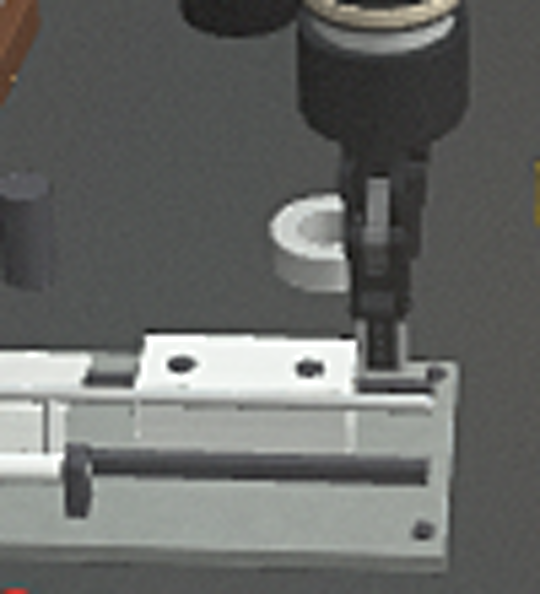

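Now the tip row is 258 in the side view, with the TCP at z 33, so the tips really are about 25 mm above the TCP (z≈58). I'll keep descending gently.

>>> drive_tool:
  steps:
    - [0.5,0.005,0,0,0,0,0]
    - [0.5,0.01,0,0,0,0,0]
    - [0.5,0.015,0,0,0,0,0]
    - [0.5,0.015,0,0,0,0,0]

```text
clock: 3.3
eef_pos: [0.5085, -0.0066, 0.0175]
ee_rot: [0.534, 0.464, 0.533, -0.463]
force: [0.2, -0.2, -0.6]
finger_gap: 0.0428
```

```bash
python3 -c "
from h import *
plan((-146,-12,14),-1)
a=camera('wrist');cv2.imwrite('pics/w4.png',a);a=camera('side');cv2.imwrite('pics/s4z.png',cv2.resize(a[190:300,250:350],None,fx=5.4,fy=5.4,interpolation=2))
"
```

```text
t 3.3 nest [-143.9  -12.2   17.5] F [ 0.2 -0.2 -0.6] gap 42.8
shift [ 0.0035 -0.0021 -0.0002] turn [-0.0002 -0.0003 -0.0017]
```

View pics/w4.png

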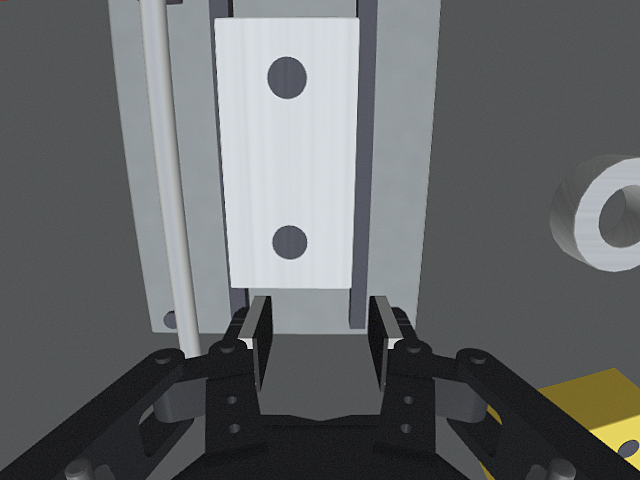

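View pics/s4z.png

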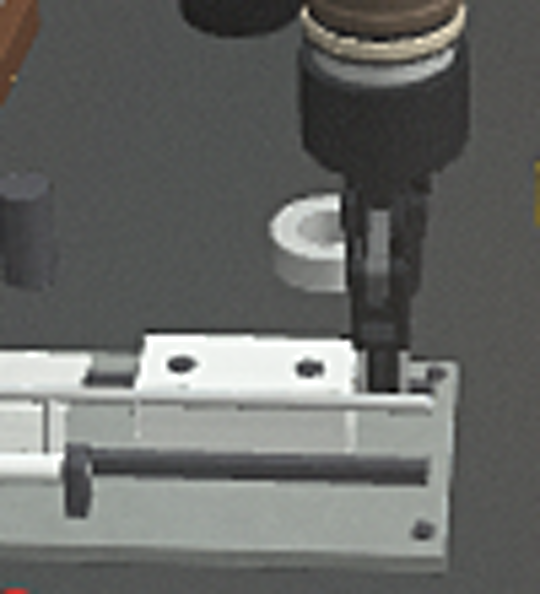

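The fingertip bottom is at about (382,392) in the side zoom, just above the rail line, so the tips are still at roughly z 45–50. I'll go 10 mm lower.

>>> drive_tool:
  steps:
    - [0.5,0.004,0,0,0,0,0]
    - [0.5,0.008,0,0,0,0,0]
    - [0.5,0.011,0,0,0,0,0]
    - [0.5,0.011,0,0,0,0,0]

```text
clock: 3.9
eef_pos: [0.5087, -0.0066, 0.0067]
ee_rot: [0.534, 0.464, 0.533, -0.463]
force: [-0.1, 0.6, -0.0]
finger_gap: 0.0425
```

```bash
python3 -c "
from h import *
plan((-146,-12,8),-1)
a=camera('wrist');cv2.imwrite('pics/w5.png',a);a=camera('side');cv2.imwrite('pics/s5z.png',cv2.resize(a[215:300,270:350],None,fx=7,fy=7,interpolation=2))
"
```

```text
t 3.9 nest [-143.7  -12.2    6.7] F [-0.1  0.6 -0. ] gap 42.5
shift [-0.0013 -0.0023 -0.0002] turn [-0.0002 -0.0002 -0.0022]
```

View pics/w5.png

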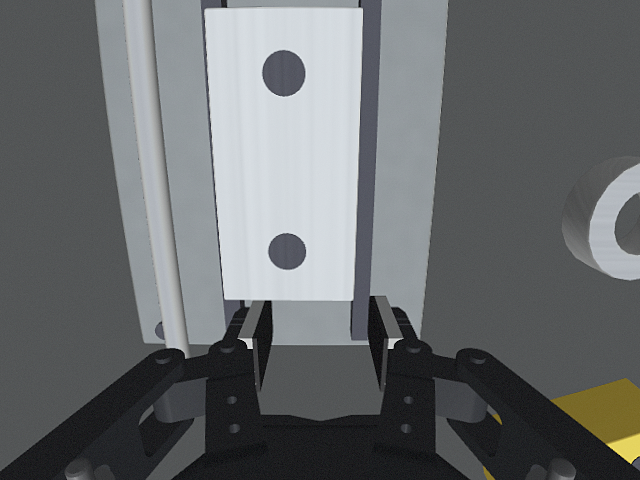

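View pics/s5z.png

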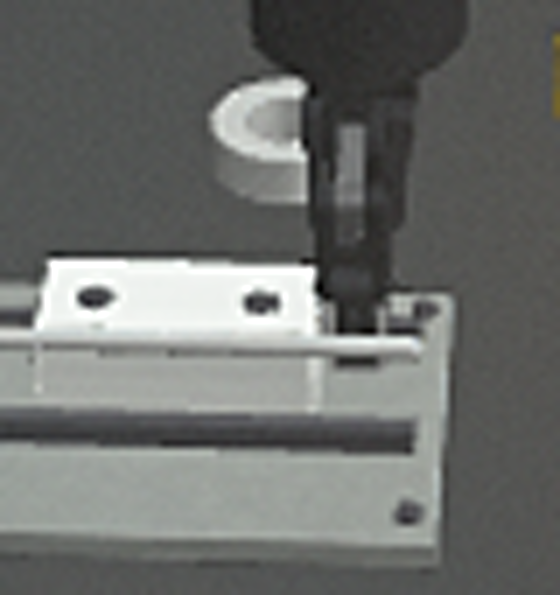

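The tip now shows just below the rail (side zoom row 367), so it is at about z 32–40. That is below both the rail and the block top. Next I push towards +y, backing off 4 mm first.

>>> drive_tool:
  steps:
    - [0.5,0,-0.004,0,0,0,0]
    - [0.5,0,-0.004,-0.008,0,0,0]
    - [0.5,0,-0.004,-0.014,0,0,0]
    - [0.5,0,-0.004,-0.02,0,0,0]
    - [0.5,0,-0.004,-0.026,0,0,0]

```text
clock: 4.62
eef_pos: [0.5028, 0.0174, 0.0082]
ee_rot: [0.536, 0.464, 0.532, -0.463]
force: [-0.5, -5.4, 6.0]
finger_gap: 0.0426
```

```bash
python3 -c "
from h import *
plan((-148,30,7),-1)
a=camera('wrist');cv2.imwrite('pics/w6.png',a);a=camera('side');cv2.imwrite('pics/s6z.png',cv2.resize(a[215:300,220:350],None,fx=6,fy=6,interpolation=2))
"
```

```text
t 4.625 nest [-146.2   12.4    8.2] F [-0.5 -5.4  6. ] gap 42.6
shift [ 0.0012 -0.0018 -0.0176] turn [ 0.0016  0.0029 -0.0049]
```

View pics/w6.png

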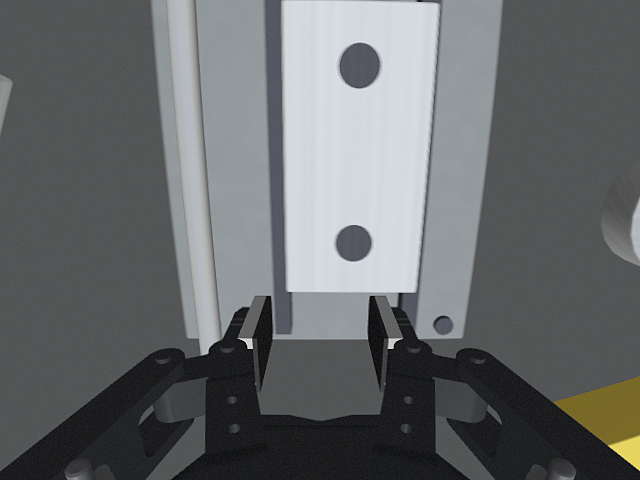

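View pics/s6z.png

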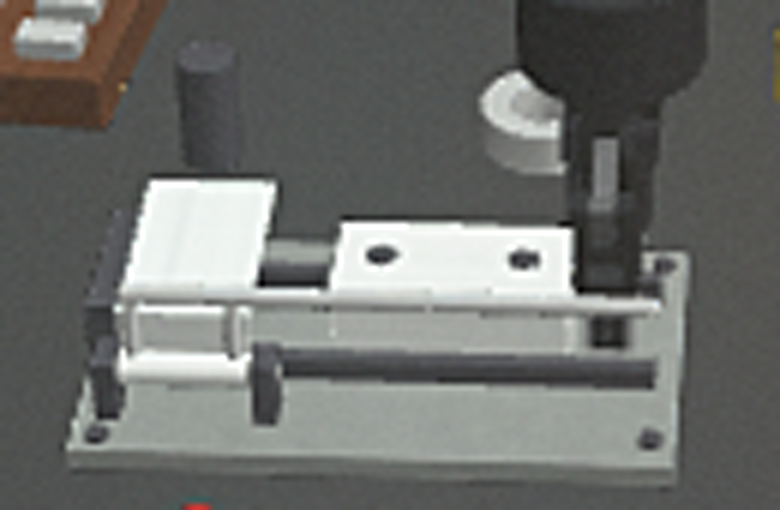

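The flap has begun to lift (its front edge is at (200,180) in the side zoom) and the rail sits on the finger. I'll keep going.

>>> drive_tool:
  steps:
    - [0.5,0,0,-0.005,0,0,0]
    - [0.5,0,0,-0.01,0,0,0]
    - [0.5,0,0,-0.014,0,0,0]
    - [0.5,0,0,-0.014,0,0,0]

```text
clock: 5.22
eef_pos: [0.5008, 0.0325, 0.0075]
ee_rot: [0.535, 0.465, 0.532, -0.462]
force: [1.9, -3.6, 2.9]
finger_gap: 0.0427
```

```bash
python3 -c "
from h import *
plan((-148,30,7),-1)
a=camera('wrist');cv2.imwrite('pics/w7.png',a);a=camera('side');cv2.imwrite('pics/s7z.png',cv2.resize(a[215:300,220:350],None,fx=6,fy=6,interpolation=2))
"
```

```text
t 5.225 nest [-146.    27.6    7.5] F [ 1.9 -3.6  2.9] gap 42.7
shift [ 0.0005 -0.002  -0.0024] turn [ 0.      0.0005 -0.0054]
```

View pics/w7.png

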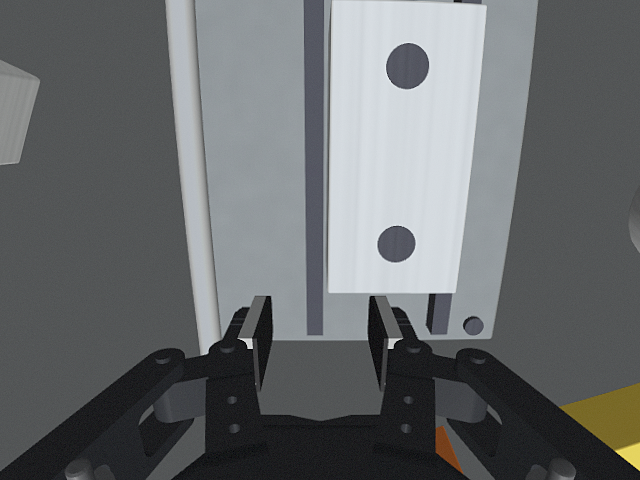

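View pics/s7z.png

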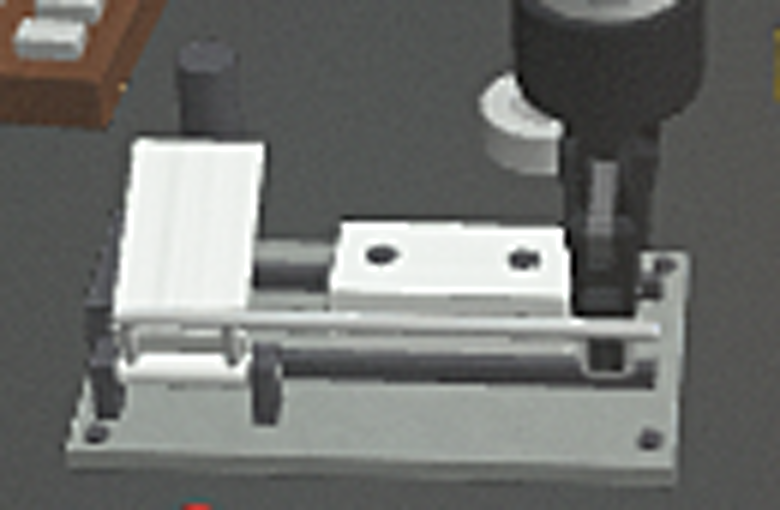

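```bash
cat >> h.py <<'E'
def qrail(uv,x=-165):
    c=get_calibration('side');best=[]
    for q in np.arange(0,1.05,.01):
        p=proj(c,n2w((x,58+34*np.sin(q-.523),34+34*np.cos(q-.523))))[0];best.append((np.hypot(*(p-uv)),q,p))
    return min(best,key=lambda b:b[0])
E
python3 -c "
from h import *
print(qrail((660/6+220-.4,329/6+215-.4)), qrail((660/6+220-.4,304/6+215-.4)),qrail((660/6+220-.4,297/6+215-.4)))"
```

```text
(np.float64(1.012210047881676), np.float64(0.78), array([328.59049954, 269.35931976])) (np.float64(0.6859905266330789), np.float64(0.29), array([328.91634827, 265.21006881])) (np.float64(0.5051187973636819), np.float64(0.0), array([329.10218075, 264.18556283]))
```

q is about 0.78. The flap is held open while the block is still at the start. Now I push along the lane.

>>> drive_tool:
  steps:
    - [0.5,0,0.008,-0.002,0,0,0]
    - [0.5,0,0.018,-0.002,0,0,0]
    - [0.5,0,0.028,-0.002,0,0,0]
    - [0.5,0,0.038,-0.002,0,0,0]
    - [0.5,0,0.048,-0.002,0,0,0]

```text
clock: 5.95
eef_pos: [0.5353, 0.0402, 0.0041]
ee_rot: [0.528, 0.458, 0.539, -0.469]
force: [-15.7, -5.7, 11.6]
finger_gap: 0.0427
```

```bash
python3 -c "
from h import *
plan((-55,29,7),-1)
a=camera('wrist');cv2.imwrite('pics/w8.png',a);a=camera('side');cv2.imwrite('pics/s8z.png',cv2.resize(a[205:300,220:350],None,fx=6,fy=6,interpolation=2))
"
```

```text
t 5.95 nest [-110.9   30.5    4.1] F [-15.7  -5.7  11.6] gap 42.7
shift [-0.0041  0.0558  0.0015] turn [ 0.0006 -0.0018  0.0218]
```

View pics/w8.png

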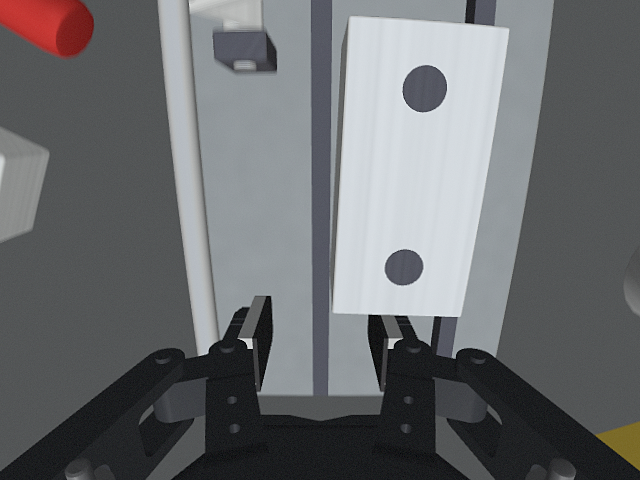

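View pics/s8z.png

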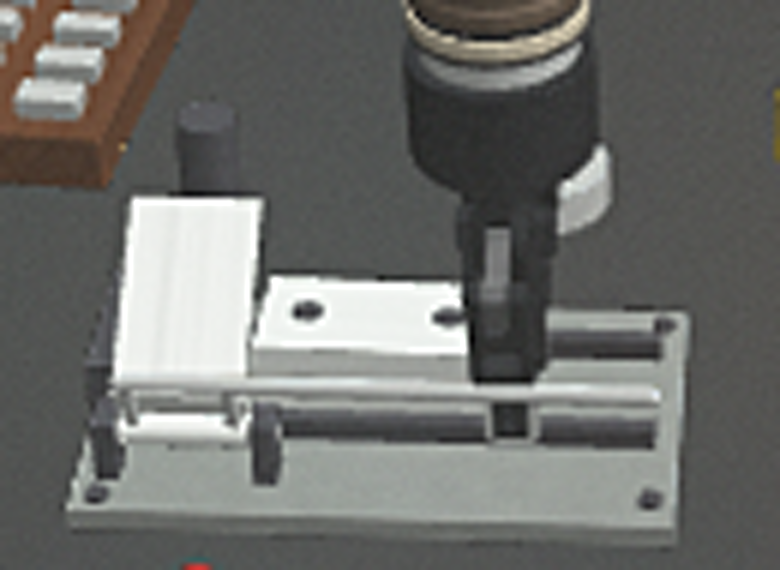

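The block has moved forward, with its front now next to the flap edge. The force is higher than I expected, so I'll hold for a moment and read it at rest.

>>> drive_tool:
  steps:
    - [0.5,0,0,0,0,0,0]
    - [0.5,0,0,0,0,0,0]

```text
clock: 6.3
eef_pos: [0.5397, 0.0405, 0.0043]
ee_rot: [0.531, 0.461, 0.537, -0.466]
force: [-5.3, -5.1, 0.9]
finger_gap: 0.0424
```

```bash
python3 -c "
from h import *
plan((-55,29,7),-1)
s=ctrl.get_state();print(s['wrist_torque'])
ct=get_calibration('wrist')
a=camera('wrist');cv2.imwrite('pics/w9.png',a)
print(proj(ct,np.array([n2w((x,y,z)) for x,y,z in [(-27,27,22),(-27,-27,22),(-140,27,22),(-140,-27,22)]])).round())
"
```

```text
t 6.3 nest [-106.5   30.1    4.3] F [-5.3 -5.1  0.9] gap 42.4
shift [-0.0033  0.0514  0.0011] turn [ 0.0007 -0.0011  0.0116]
[-0.69246457  0.85628663  0.05289317]
[[328. 129.]
 [460. 131.]
 [326. 366.]
 [433. 365.]]
```

View pics/w9.png

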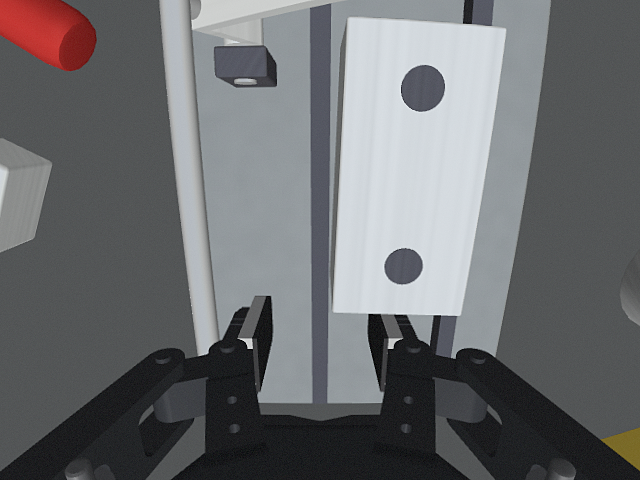

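At rest the force is only about 5 N, which is plain friction. Continuing.

>>> drive_tool:
  steps:
    - [0.5,-0.001,0.007,0,0,0,0]
    - [0.5,-0.002,0.014,0,0,0,0]
    - [0.5,-0.003,0.021,0.001,0,0,0]
    - [0.5,-0.003,0.028,0.001,0,0,0]
    - [0.5,-0.003,0.035,0.001,0,0,0]

```text
clock: 6.98
eef_pos: [0.5737, 0.0441, 0.0065]
ee_rot: [0.531, 0.46, 0.537, -0.467]
force: [-5.4, -5.9, -2.2]
finger_gap: 0.0427
```

```bash
python3 -c "
from h import *
plan((-55,29,7),-1)
a=camera('wrist');cv2.imwrite('pics/w10.png',a);a=camera('side');cv2.imwrite('pics/s10z.png',cv2.resize(a[205:300,220:350],None,fx=6,fy=6,interpolation=2))
"
```

```text
t 6.975 nest [-72.2  29.    6.5] F [-5.4 -5.9 -2.2] gap 42.7
shift [-0.0007  0.0172  0.    ] turn [ 0.0008 -0.0009  0.0135]
```

View pics/w10.png

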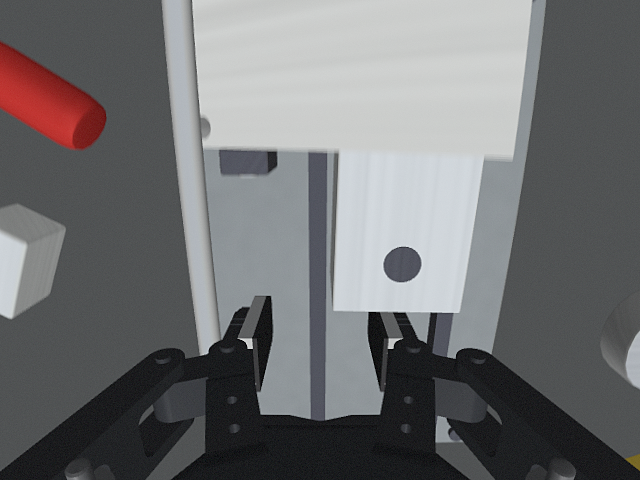

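View pics/s10z.png

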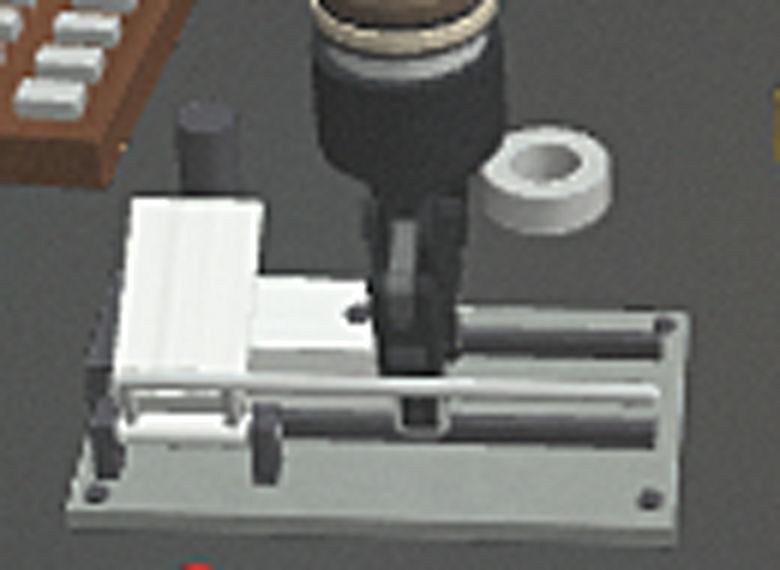

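The block is partly under the open flap. Another ~15 mm, slowly.

>>> drive_tool:
  steps:
    - [0.5,0,0.005,0,0,0,0]
    - [0.5,0,0.01,0,0,0,0]
    - [0.5,0,0.014,0,0,0,0]
    - [0.5,0,0.014,0,0,0,0]

```text
clock: 7.58
eef_pos: [0.5882, 0.0461, 0.0068]
ee_rot: [0.531, 0.461, 0.537, -0.467]
force: [-4.6, -4.9, -0.3]
finger_gap: 0.0426
```

```bash
python3 -c "
from h import *
plan((-55,29,7),-1)
c=get_calibration('wrist');a=camera('wrist');cv2.imwrite('pics/w11.png',a)
for uv in [(334,311),(400,312),(460,313)]: print(w2n(onz(c,uv,.052)).round(1))
"
```

```text
t 7.575 nest [-57.7  28.9   6.8] F [-4.6 -4.9 -0.3] gap 42.6
shift [-0.0002  0.0027 -0.0001] turn [ 0.0006 -0.0009  0.0123]
[-45.   23.5  52. ]
[-45.5  -2.   52. ]
[-46.1 -25.7  52. ]
```

View pics/w11.png

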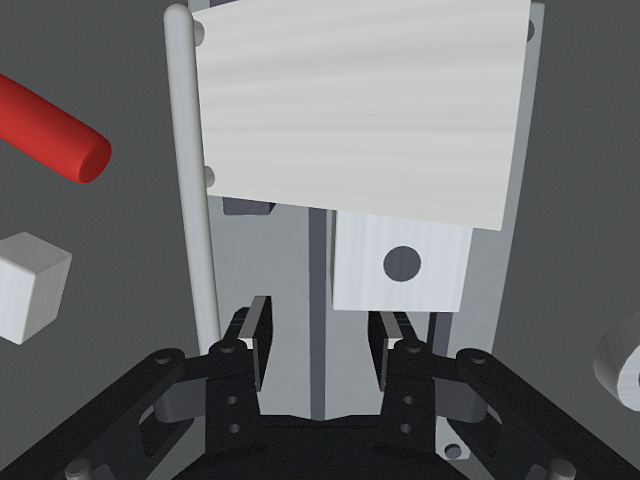

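The block rear is at row 311, about x -45.5, so about 3.5 mm remains. I'll push until the stop shows in the force.

>>> drive_tool:
  steps:
    - [0.5,0,0.002,0,0,0,0]
    - [0.5,0,0.003,0,0,0,0]
    - [0.5,0,0.004,0,0,0,0]
    - [0.5,0,0.004,0,0,0,0]

```text
clock: 8.12
eef_pos: [0.5899, 0.0464, 0.0067]
ee_rot: [0.53, 0.459, 0.538, -0.468]
force: [-9.3, -6.7, 3.9]
finger_gap: 0.0426
```

>>> drive_tool:
  steps:
    - [0.5,0,0.002,0,0,0,0]
    - [0.5,0,0.003,0,0,0,0]
    - [0.5,0,0.003,0,0,0,0]
    - [0.5,0,0.003,0,0,0,0]

```text
clock: 8.62
eef_pos: [0.5922, 0.0468, 0.0068]
ee_rot: [0.529, 0.459, 0.538, -0.468]
force: [-11.3, -6.3, 5.4]
finger_gap: 0.0425
```

```bash
python3 -c "
from h import *
plan((-55,29,7),-1)
c=get_calibration('wrist');a=camera('wrist');cv2.imwrite('pics/w12.png',a)
a=camera('side');cv2.imwrite('pics/s12z.png',cv2.resize(a[205:300,220:350],None,fx=6,fy=6,interpolation=2))
for uv in [(334,311),(400,312),(460,313)]: print(w2n(onz(c,uv,.052)).round(1))
"
```

```text
t 8.625 nest [-53.6  29.    6.8] F [-11.3  -6.3   5.4] gap 42.5
shift [-0.0002 -0.0014  0.    ] turn [ 0.0004 -0.0012  0.0185]
[-40.6  23.6  52. ]
[-41.1  -1.9  52. ]
[-41.7 -25.6  52. ]
```

View pics/w12.png

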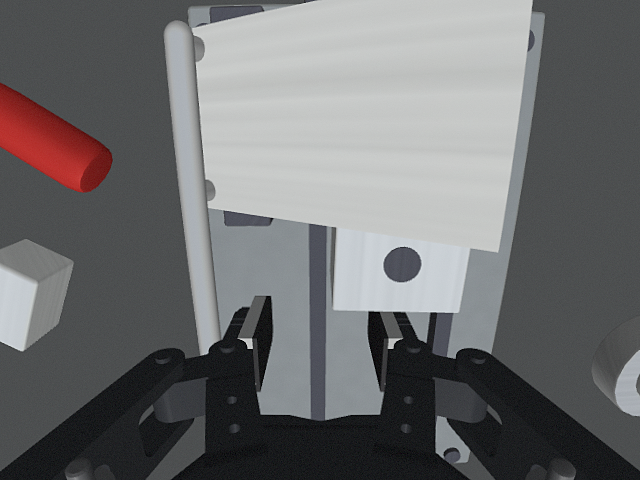

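View pics/s12z.png

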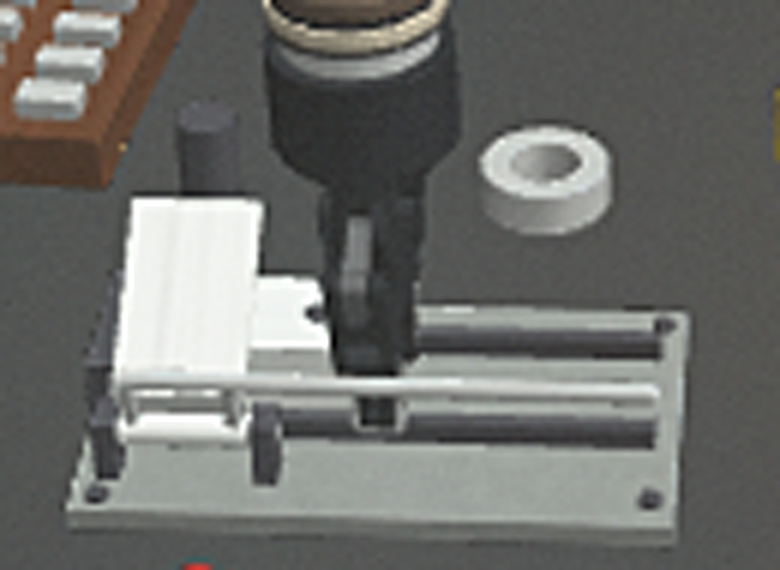

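The rear reads x≈-41.5 but the force (11 N) isn't conclusive yet, so I'll push a little more.

>>> drive_tool:
  steps:
    - [0.5,0,0.002,0,0,0,0]
    - [0.5,0,0.003,0,0,0,0]
    - [0.5,0,0.003,0,0,0,0]
    - [0.5,0,0.003,0,0,0,0]

```text
clock: 9.22
eef_pos: [0.592, 0.0468, 0.0067]
ee_rot: [0.527, 0.457, 0.54, -0.47]
force: [-18.1, -6.7, 11.2]
finger_gap: 0.0426
```

```bash
python3 -c "
from h import *
plan((-55,29,7),-1)
c=get_calibration('wrist');a=camera('wrist');cv2.imwrite('pics/w13.png',a)
for uv in [(334,311),(400,312),(460,313)]: print(w2n(onz(c,uv,.052)).round(1))
"
```

```text
t 9.225 nest [-53.8  29.    6.7] F [-18.1  -6.7  11.2] gap 42.6
shift [-0.0002 -0.0012  0.    ] turn [ 0.0001 -0.0014  0.0255]
[-40.4  23.6  52. ]
[-40.9  -1.8  52. ]
[-41.5 -25.5  52. ]
```

View pics/w13.png

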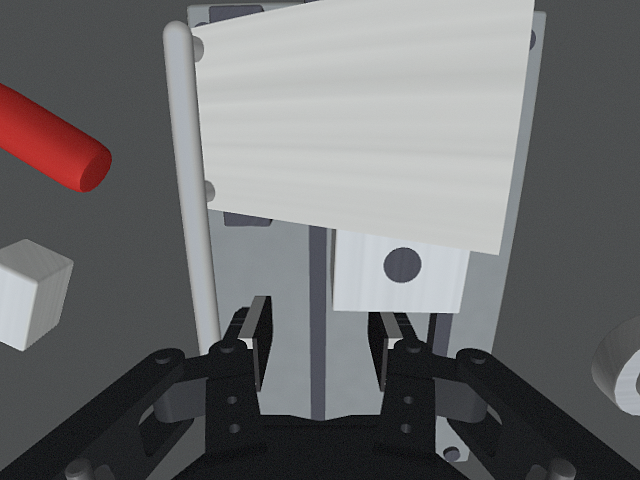

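Pushing further gave no movement and the force rose to 18 N, so the block is home (rear at about -41, edges y +23.6/-25.5), with the flap still open. Now I back off in -x while still holding the rail.

>>> drive_tool:
  steps:
    - [0.5,0,-0.005,0,0,0,0]
    - [0.5,0,-0.01,0,0,0,0]
    - [0.5,0,-0.014,0,0,0,0]
    - [0.5,0,-0.014,0,0,0,0]

```text
clock: 9.78
eef_pos: [0.5911, 0.0456, 0.0093]
ee_rot: [0.534, 0.464, 0.533, -0.463]
force: [3.2, -5.4, -2.9]
finger_gap: 0.0424
```

```bash
python3 -c "
from h import *
plan((-62,-12,7),-1)
c=get_calibration('wrist');a=camera('wrist');cv2.imwrite('pics/w14.png',a)
for uv in [(334,300),(400,300),(460,300)]: print(w2n(onz(c,uv,.052)).round(1))
"
```

```text
t 9.775 nest [-54.8  28.    9.3] F [ 3.2 -5.4 -2.9] gap 42.4
shift [ 0.0023 -0.0072  0.04  ] turn [-0.0001  0.0008 -0.0024]
[-39.4  22.7  52. ]
[-39.5  -3.1  52. ]
[-39.7 -27.1  52. ]
```

View pics/w14.png

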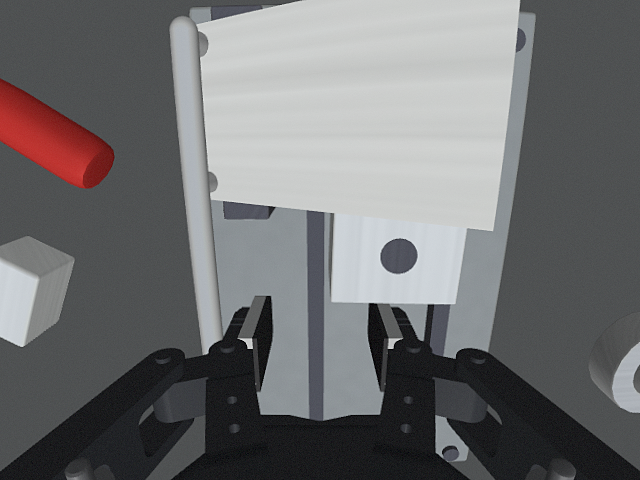

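Most of that back-off only unwound the arm's compliance. I'll back off another 8 mm, then lower the flap.

>>> drive_tool:
  steps:
    - [0.5,0,-0.004,0,0,0,0]
    - [0.5,0,-0.008,0,0,0,0]
    - [0.5,0,-0.008,0,0,0,0]

```text
clock: 10.2
eef_pos: [0.5847, 0.0447, 0.0103]
ee_rot: [0.535, 0.465, 0.532, -0.463]
force: [3.0, -4.5, -0.3]
finger_gap: 0.0425
```

```bash
python3 -c "
from h import *
plan((-62,-12,7),-1)
c=get_calibration('wrist');a=camera('wrist');cv2.imwrite('pics/w15.png',a)
for uv in [(334,290),(400,290),(460,290)]: print(w2n(onz(c,uv,.052)).round(1))
"
```

```text
t 10.2 nest [-61.3  28.1  10.3] F [ 3.  -4.5 -0.3] gap 42.5
shift [ 0.0034 -0.0007  0.0401] turn [-0.0004  0.0008 -0.0052]
[-42.3  22.7  52. ]
[-42.3  -3.1  52. ]
[-42.5 -26.9  52. ]
```

View pics/w15.png

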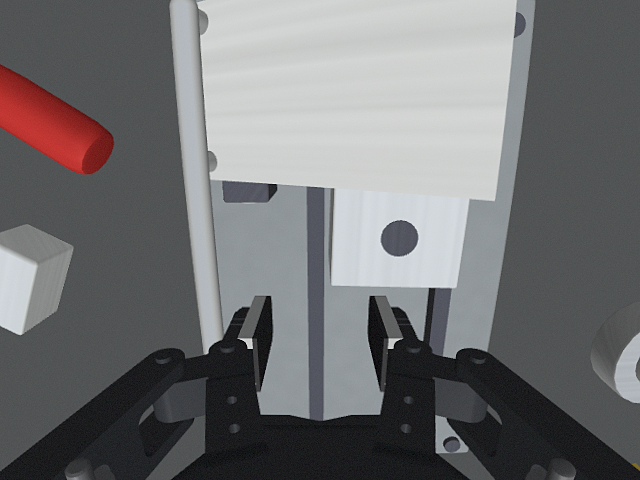

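The block rear is at row 287, x≈-41.4, so it stayed home and the finger is clear. Next I lower the flap by moving towards -y.

>>> drive_tool:
  steps:
    - [0.5,0,0,0.004,0,0,0]
    - [0.5,0,0,0.009,0,0,0]
    - [0.5,0,0,0.014,0,0,0]
    - [0.5,0,0,0.019,0,0,0]
    - [0.5,0,0,0.025,0,0,0]

```text
clock: 10.88
eef_pos: [0.5849, 0.0209, 0.0093]
ee_rot: [0.533, 0.464, 0.534, -0.464]
force: [-0.1, 0.6, -0.6]
finger_gap: 0.0426
```

>>> drive_tool:
  steps:
    - [0.5,0,0,0.006,0,0,0]
    - [0.5,0,0,0.012,0,0,0]
    - [0.5,0,0,0.017,0,0,0]
    - [0.5,0,0,0.017,0,0,0]

```text
clock: 11.38
eef_pos: [0.5895, 0.0033, 0.0104]
ee_rot: [0.534, 0.465, 0.533, -0.463]
force: [-0.3, 0.2, -0.6]
finger_gap: 0.0429
```

```bash
python3 -c "
from h import *
plan((-62,-12,120),-1)
c=get_calibration('wrist');a=camera('wrist');cv2.imwrite('pics/w16.png',a)
a=camera('side');cv2.imwrite('pics/s16z.png',cv2.resize(a[205:300,220:350],None,fx=6,fy=6,interpolation=2))
for uv in [(334,290),(400,290),(460,290)]: print(w2n(onz(c,uv,.052)).round(1))
"
```

```text
t 11.375 nest [-62.3 -13.7  10.4] F [-0.3  0.2 -0.6] gap 42.9
shift [-0.1096  0.0006 -0.0017] turn [-0.0007 -0.0001 -0.003 ]
[-43.2 -19.1  52. ]
[-43.2 -44.9  52. ]
[-43.4 -68.7  52. ]
```

View pics/w16.png

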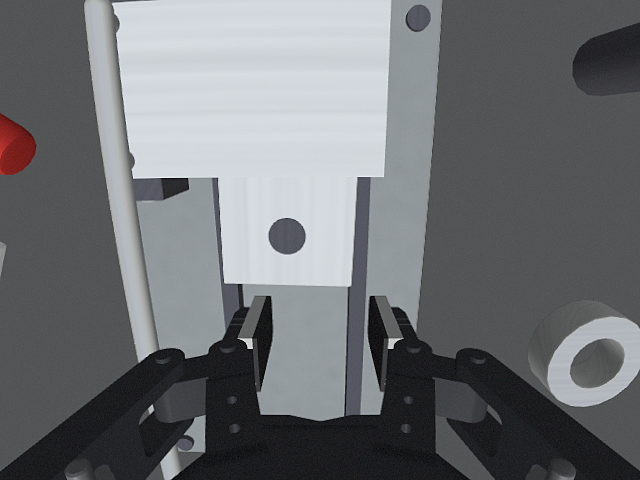

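View pics/s16z.png

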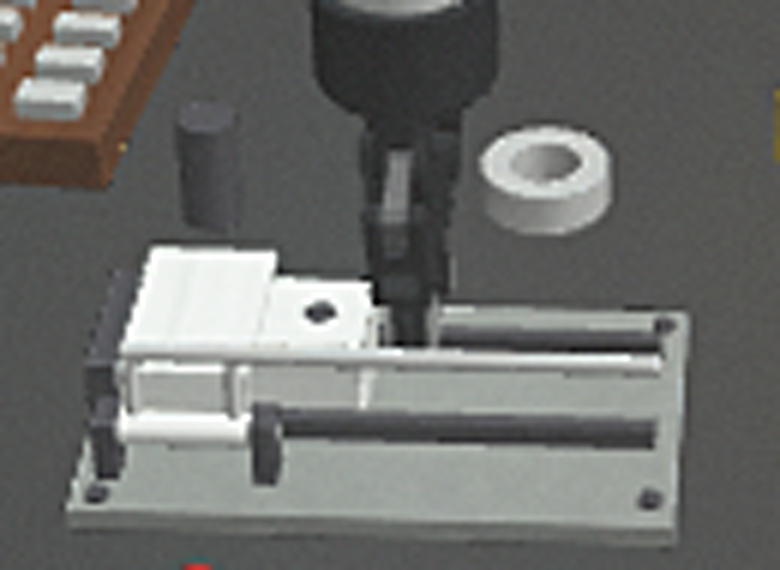

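The flap rests on the block (rear edge row 285, x≈-41.8) and the force is about zero. Lifting straight up.

>>> drive_tool:
  steps:
    - [0.5,-0.01,0,0,0,0,0]
    - [0.5,-0.03,0,0,0,0,0]
    - [0.5,-0.06,0,0,0,0,0]
    - [0.5,-0.1,0,0,0,0,0]
    - [0.5,-0.14,0,0,0,0,0]

```text
clock: 12.1
eef_pos: [0.5895, 0.0037, 0.1533]
ee_rot: [0.535, 0.465, 0.533, -0.463]
force: [0.4, -1.2, 0.5]
finger_gap: 0.0428
```

>>> drive_tool:
  steps:
    - [0.5,-0.03,-0.04,0,0,0,0]
    - [0.5,-0.03,-0.08,0,0,0,0]
    - [0.5,-0.03,-0.08,0,0,0,0]
    - [0.5,-0.03,-0.08,0,0,0,0]

```text
clock: 12.6
eef_pos: [0.5108, -0.0076, 0.1816]
ee_rot: [0.535, 0.465, 0.532, -0.462]
force: [1.5, -1.1, 0.3]
finger_gap: 0.0427
```

```bash
python3 -c "
from h import *
plan((-62,-12,120),-1)
c=get_calibration('wrist');a=camera('wrist');cv2.imwrite('pics/w17.png',a)
print(proj(c,np.array([n2w(p) for p in [(-42,25,52),(-42,-25,52),(-46,0,52),(-38,0,52)]])).round(1).tolist())
a=camera('side');cv2.imwrite('pics/s17z.png',cv2.resize(a[205:300,220:350],None,fx=6,fy=6,interpolation=2))
"
```

```text
t 12.6 nest [-141.7  -13.4  181.6] F [ 1.5 -1.1  0.3] gap 42.7
shift [ 0.0621  0.0793 -0.0015] turn [-0.0002  0.0006 -0.0062]
[[271.7, 107.4], [334.6, 107.3], [303.1, 112.5], [303.0, 102.0]]
```

View pics/w17.png

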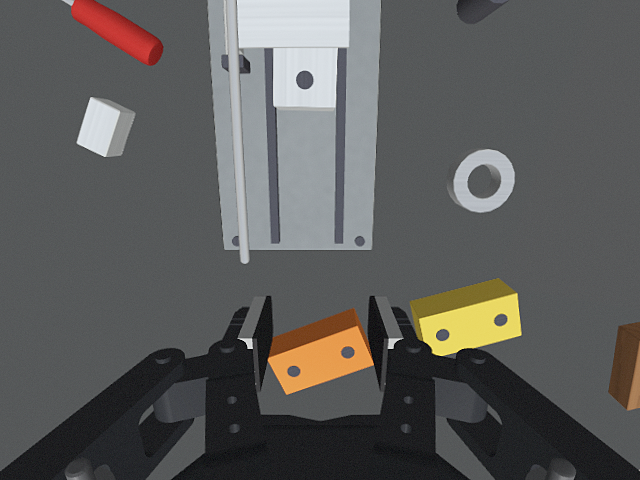

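View pics/s17z.png

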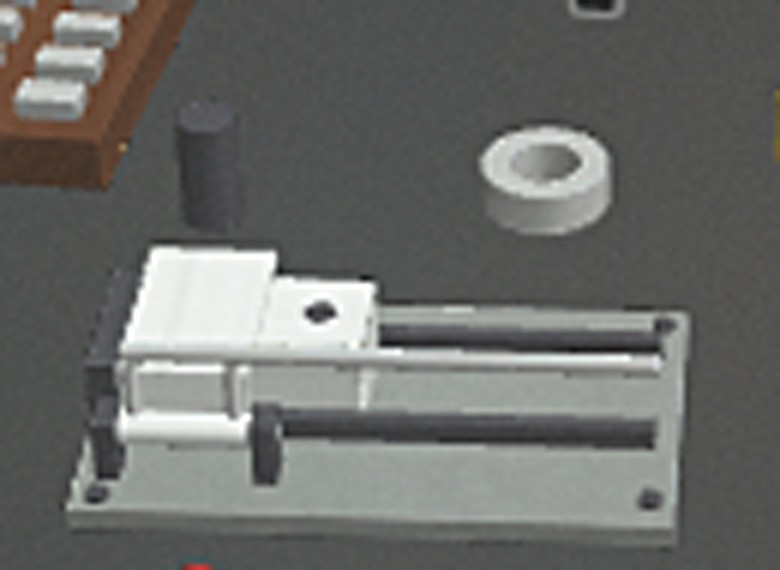

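The block rear is at row 107.5, and the predicted home row is 107.4. The flap rests on the block and the robot is clear, so I'm handing in.

```bash
python3 -c "
from rig import ctrl
print(ctrl.job_done())"
```

```text
the job is handed in; nothing more can be done
None
```

The block is home in the nest with the flap resting on it, and I handed the job in at about 12.7 s; no verdict was reported.

**What I did:**
- **Flap:** I opened it to about 0.78 rad by pushing the rail sideways with one finger of the half-open gripper, before the block moved.
- **Block:** I pushed it along the lane with the other finger until it stopped moving and the force rose to about 18 N. The flap was still open.
- **Release:** I backed the finger off, let the flap down gently and lifted straight clear.

**Last checks:**
- **Block position:** its rear face is where the home position predicts, at row 107.5 in the wrist view against 107.4. It looks centred in the lane to within about 2 mm.
- **Flap and surroundings:** the flap lies on the block's top, judged from the side view and not measured as an angle. The loose things visible in the last wrist and side views appear where they were. The robot is clear of everything.

**What disagreed:** the fingertips sat about 25–30 mm above the stated tool point, by two cameras. I set the finger height from the pictures for that reason. The force while pushing also peaked higher than expected, at about 16 N sideways and 12 N upwards, and dropped to about 5 N when the arm paused.

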